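# Seat the keyed drive shaft in the lead-forming machine

### The arm

A 6-joint arm with a two-finger parallel gripper is mounted at the origin on the work surface. World frame = base frame: x ahead of the robot, y to its left, z up, the work surface at z = 0. Lengths are in m, angles in rad, forces in N, time in s.
With the tool pointing down it reaches from about 0.35 to 0.775 m from the base axis. Payload 7.3 kg.
Tool frame: the origin (TCP) lies at the centre of the arm's flange, where the gripper is bolted on; the fingertips stand 178 mm ahead of it and the grasp point (between the pads) lies 159 mm ahead of it; z points along the fingers, y is the line along which they close (so a half turn about z gives the same grasp; the last joint's range is limited). The gripper opens to 92 mm and grips with 3 to 60 N. Pads are 19 mm wide; open, the fingers measure 130 mm over their backs; the gripper's body (75 mm by 190 mm) begins 47 mm behind the grasp point.
Start: joints at [1.01, 0.342, 1.524, -0, 1.275, -0.146], TCP at [0.212, 0.48, 0.405] pointing down, gripper open.
Joint ranges: [-2.53, 2.53], [-0.77, 2.02], [0.04, 2.7], [-1, 4.14], [0.28, 2.66], [-3.11, 3.11]. Speed limits (rad/s): [2.57, 2.57, 3.14, 3.14, 3.14, 3.14].

### API

Orientations are given as [roll, pitch, yaw] about the fixed x, y, z axes, in that order (R = Rz(yaw) Ry(pitch) Rx(roll)).
In Python, from cell import telemetry, vision, ticket gives the robot as it stands.
- The arm moves only by the shell command python3 -m crank 'ROWS' [FORCE]. ROWS is JSON, a list of rows, each a list of 5 numbers: the gripper command: -1 is shut, 1 is fully open, values between are in proportion, then the shift along the tool's x, y, z in mm, then the turn about the tool's z in rad. In form: [[fingers, dx, dy, dz, roll], ...]. A call has 1 to 12 rows; each row is the pose to reach, as a shift and turn from the pose commanded when the call began, along the tool's axes at that moment; what a row does not reach only later rows make up. A row lasts 1/12 s, in which the tool goes at most 41.7 mm and 7.16 degrees, less where a joint would pass 70% of its speed; a pose out of reach is approached as far as the arm can. A call with a gripper value outside its range is refused whole. The fingers move at their own pace and stop on an object; FORCE is the grip in N (left out, the last holds). Time passes only in rows, so rows that repeat a pose let the fingers close. It gives the time, the measured TCP pose, the force, the opening and the grip force at its end, in the units of the state.
- telemetry.observe(): the state, without advancing time (a new reading comes with each control period).
- vision.read_camera(name): name is "side" or "top" or "wrist"; returns (picture, depth): 420x560x3 uint8, red, green, blue; 420x560 float32, m along the optical axis (not along the pixel's ray), 0 where there is no reading.
- vision.get_calibration(name): a dict with "camera_matrix" (3x3 intrinsics, pixels), "rvec" (rotation vector, rad) and "tvec" (3), from world to camera coordinates, as OpenCV has them. Camera axes: x right, y down, z forward; pixel columns grow to the right and rows downward; lengths in m; the calibration is good to about 2 mm. A picture is of the moment at which its call begins: read the wrist's pose just before it. get_calibration takes no time and is no camera call; for the wrist camera it gives the pose at the moment of the call.
- ticket.hand_in(): hands the job in; it is judged then, once.
The state is a dict: "time": time; "qpos": joint angles; "qvel": joint speeds; "joint_efforts": joint torques, N m; "tool_pos": TCP position; "tool_rot": TCP orientation; "contact_force": force on the tool from outside, world axes, zero at the start; "torque": the same for the moment, N m; "opening": finger opening in m; "grip_force": force on a finger pad.
Only numpy, scipy, OpenCV 4.12 (cv2) and the standard library are available. Lean on these libraries where they do the work, as an engineer would, in place of code of your own. Each camera call takes 0.05 s, during which the arm holds its last target. There are 200 camera calls.

### The job

First slide the shutter of the lead-forming machine by its black tab all the way to its end stop, so that the hub below is uncovered. Then take the keyed drive shaft out of its wooden stand, put it into the hub, turn it until its key slips into the keyway, and push it fully home against the spring until its collar sits flat on the hub. Finish while still gripping the shaft and holding it pressed home, shutter still open; do not let go, and leave the screw tray, the flux jar and the screwdriver where they are.

Things in the scene. Friction and masses are not known exactly. Their poses are not given: they have to be found in the camera images.
- machine: Lead-forming machine: grey box 130 (its x) x 210 (its y) x 72 mm high, fixed to the bench; black feed rollers on its -x side. Origin at the centre of its underside. The hub lies at its (0, -40 mm); the shutter runs on its top along its +y to a dark end-stop bar, 86 mm above the bench.
- shutter (a joint): Travel of the shutter in m: 0 = hub fully covered, 0.075 = at the end stop (hub fully uncovered), towards the machine's +y. Starts at 0 to 0.02. Friction about 3 N, stays where it is left.
- shutter_tab (a point): Top centre of the shutter's tab, 112 mm above the bench; axes as the machine's. Shutter: aluminium plate 70 x 60 x 3 mm, underside 77 mm above the bench; on it a black tab 32 mm high, 12 mm thick along the machine's y (slide direction), 30 mm wide along x, its centre 18 mm from the plate's centre towards +y.
- hub_face (a point): Centre of the steel hub's top face, 75 mm above the bench; z up along the bore. Hub 52 mm across, 12-sided, round bore 17.6 mm diameter, one open keyway 9 mm wide reaching 14 mm from the axis along this point's +x. The keyway points up to 0.5 rad either side of the machine's x; a stiff brake (0.6 N m) holds the hub.
- plunger (a joint): Spring plunger (brass, 15 mm diameter) in the bore, pressed-in travel in m: 0 = free, its top 28 mm below the hub face; 0.012 when the shaft is home. Starts to yield at about 3.5 N, about 9.5 N at home; it lifts the shaft if let go.
- shaft: Loose steel shaft, about 160 g, upright in the stand, tip 6 mm above the bench. Origin at the centre of its tip, z up, +x towards the key. 16 mm diameter, tip bevelled 4 mm; key 6 mm wide from 14 to 40 mm above the tip, reaching 12.5 mm from the axis; collar 36 mm diameter from 40 to 46 mm; flat wing grip from 46 to 82 mm, 14 mm thick along y (grip across this), 38 mm wide along x.
- collar (a point): Centre of the underside of the shaft's collar, 40 mm above the tip; axes as the shaft's. Home: it lies on the hub face, the tip 40 mm below the face, the key in the keyway.
- stand: Fixed wooden block 64 x 64 x 46 mm with a 29 mm through hole; the shaft hangs in it by its collar. Origin at the centre of its underside.
- tray: Loose clear plastic tray of screws, 110 (x) x 90 (y) x 45 mm. Origin at the centre of its underside. Leave it.
- flux: Loose white jar with black cap, 54 mm diameter, 55 mm high. Origin at the centre of its underside. Leave it.
- driver: Loose screwdriver 170 mm long, lying along its x on the bench. Leave it.
Things that resemble listed ones, but are neither listed nor needed, are in the scene too. There is more than one size of the shaft; the one meant has the size given above. Several things have the shape of the machine; the one meant has the colours described above.

How it is judged:
By the outcome, as a careful person would: the job done as asked, in the order asked, and still so for the second after the job is handed in, while the arm keeps its last pose, push and grip.
It also fails if it takes over 58 s, if anything falls off the work surface, if the arm or the gripper's body presses on something with over 40 N, if the wrist force passes 120 N, or if a joint passes its speed limit or range.

## Working session

There is one attempt and no reset: what is moved stays moved. The work goes in short steps, Python scripts to look and compute and a shell command to move; the robot and the scene stay as the last step left them, time stands still between calls to the robot, and variables do not carry over. Pictures are saved under pics/ and viewed, at most 10 in all, crops included, and the job is handed in when it is done.

```bash
ls; mkdir -p pics; cat > h.py <<'E'
import numpy as np, cv2
from cell import telemetry, vision, ticket
def cal(n):
    c=vision.get_calibration(n);K=np.array(c["camera_matrix"],float);R=cv2.Rodrigues(np.array(c["rvec"],float))[0];t=np.array(c["tvec"],float).ravel();return K,R,t
def shot(n,f=None):
    c=cal(n);p,d=vision.read_camera(n)
    if f: cv2.imwrite("pics/"+f,p[:,:,::-1])
    np.savez("last_%s.npz"%n,p=p,d=d,K=c[0],R=c[1],t=c[2]);return p,d,c
def plane(c,uv,z):
    K,R,t=c;o=-R.T@t;v=R.T@np.linalg.inv(K)@np.array([uv[0],uv[1],1.]);return o+v*(z-o[2])/v[2]
def cloud(d,c):
    K,R,t=c;v,u=np.mgrid[:d.shape[0],:d.shape[1]];P=np.stack([(u-K[0,2])/K[0,0]*d,(v-K[1,2])/K[1,1]*d,d],-1)-t
    return P@R
def load(n):
    z=np.load("last_%s.npz"%n);return z["p"],z["d"],(z["K"],z["R"],z["t"])
E
python3 - <<'E'
from h import *
a=shot("top","top1.png");b=shot("side","side1.png")
for x in(a,b):print(-x[2][1].T@x[2][2],x[2][0][0,0])
print(telemetry.observe())
im=np.hstack([a[0],b[0]])
cv2.imwrite("pics/both.png",cv2.resize(im,(800,300))[:,:,::-1])
E
```

```text
pics
[ 0.3776403  -0.02728177  1.29990437] 523.5385976605608
[ 0.19754612 -0.6392698   0.77964794] 469.5385996518923
{'time': 0.1, 'qpos': array([ 1.00999787e+00,  3.42656887e-01,  1.52491336e+00, -1.97471657e-05,
        1.27539182e+00, -1.45989665e-01]), 'qvel': array([ 0.00031341, -0.00147527, -0.00227002, -0.00093811,  0.00096226,
        0.00089701]), 'joint_efforts': array([ 2.69413751e-03, -4.31999516e+01, -2.44696534e+01,  7.20267836e-02,
        5.25200833e-02, -8.51030700e-05]), 'tool_pos': array([0.21149745, 0.48038708, 0.40411513]), 'tool_rot': array([-3.14023506e+00, -1.80528150e-04,  2.72678950e+00]), 'contact_force': array([-0.47750897,  0.07090976, -0.04921034]), 'torque': array([ 0.00501668, -0.03301242,  0.05713652]), 'grip_force': 0.0, 'opening': 0.09162657941931929}
```

View pics/top1.png

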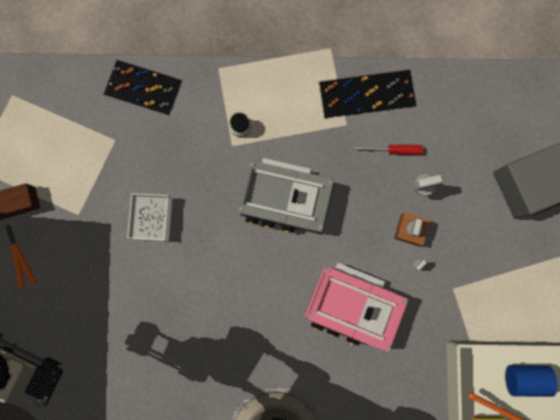

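View pics/side1.png

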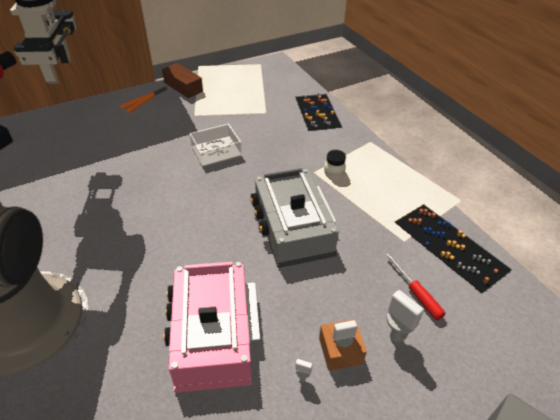

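The top view shows the grey machine near (288,195), with its tab at (299,196). The stand with the shaft is at (413,228), and there are decoy shafts at (428,182) and (421,265). The rollers (-x) face down in the image, so +y, the opening direction, is to the left.

```bash
python3 - <<'E'
from h import *
p,d,c=load("top");X=cloud(d,c);z=X[...,2]
def reg(u0,u1,v0,v1,lo,hi,extra=None):
    m=np.zeros(z.shape,bool);m[v0:v1,u0:u1]=1;m&=(z>lo)&(z<hi)&(d>0)
    if extra is not None:m&=extra
    return m
def box(name,m):
    P=X[m];r=cv2.minAreaRect((P[:,:2]*1000).astype(np.float32));print(name,m.sum(),P.mean(0).round(4),'rect c',np.round(r[0],1),np.round(r[1],1),round(r[2],1),'zmed',np.median(P[:,2]).round(4))
box('machine',reg(235,345,150,240,.05,.095))
box('mach top',reg(235,345,150,240,.066,.0745))
g=p.max(2)
box('tab',reg(280,320,175,215,.10,.125))
box('plate',reg(280,325,175,220,.077,.083,p.min(2)>150))
box('stand',reg(390,440,205,250,.035,.05))
box('collar/wing',reg(390,440,205,250,.06,.12))
box('wingA',reg(410,450,165,200,.02,.2));box('wingC',reg(410,432,255,275,.015,.2))
for n,uv,b in(('flux',0,(225,255,108,140)),('tray',0,(120,180,185,245)),('driver',0,(350,430,140,160))):box(n,reg(*b,.008,.08))
big=cv2.resize(p[140:280,230:450],(800,509),interpolation=cv2.INTER_CUBIC)
cv2.imwrite("pics/crop.png",big[:,:,::-1])
E
```

```text
machine 4626 [ 0.5683 -0.0154  0.0739] rect c [565.2 -14.2] [202.3 144.9] 77.5 zmed 0.0733
mach top 2649 [ 0.5711 -0.0124  0.0715] rect c [572.  -15.7] [202.2 131.1] 77.5 zmed 0.0717
tab 70 [ 0.5666 -0.036   0.112 ] rect c [566.9 -36.1] [11.6 28.9] 77.3 zmed 0.1123
plate 449 [ 0.5614 -0.0565  0.0802] rect c [566.4 -41.8] [99.5 86.7] 77.5 zmed 0.0803
stand 508 [ 0.4986 -0.3199  0.0457] rect c [ 500.  -322.2] [64.8 65.1] 73.3 zmed 0.046
collar/wing 139 [ 0.4987 -0.3201  0.0837] rect c [ 499.6 -322.5] [15.8 39. ] 73.5 zmed 0.0869
wingA 443 [ 0.6003 -0.3436  0.0944] rect c [ 603.8 -346.4] [50.4 51.7] 57.4 zmed 0.1028
wingC 100 [ 0.4135 -0.3346  0.0457] rect c [ 413.2 -336.6] [21.9 25.4] 1.8 zmed 0.047
flux 439 [0.7513 0.1012 0.046 ] rect c [760.2 112.9] [76.5 51.6] 58.5 zmed 0.0534
tray 880 [0.5223 0.32   0.0278] rect c [514.9 332.5] [120.6 123.1] 88.3 zmed 0.0256
driver 441 [ 0.701  -0.2956  0.0207] rect c [ 707.5 -271.6] [169.7  34.1] 82.1 zmed 0.021
```

View pics/crop.png

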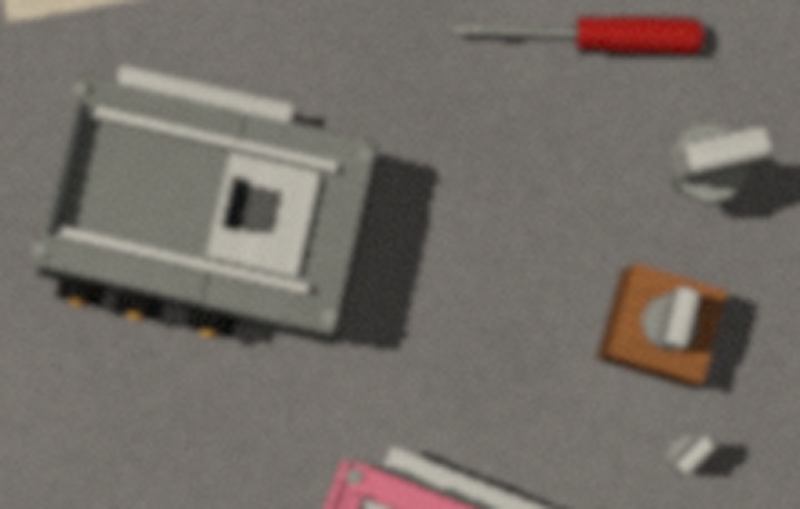

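```bash
cat >> h.py <<'E'
def go(x,y,z,yaw):
    s=telemetry.observe();p=np.array(s["tool_pos"]);w=s["tool_rot"][2]
    a=np.array([np.cos(w),np.sin(w)]);b=np.array([np.sin(w),-np.cos(w)]);D=np.array([x,y,z])-p
    r=-(yaw-w);r=(r+np.pi)%(2*np.pi)-np.pi
    print("t %.2f"%s["time"],"shift mm",np.round(1e3*np.array([a@D[:2],b@D[:2],-D[2]]),1),"roll %.3f"%r,"q6 %.2f"%s["qpos"][5],"F",np.round(s["contact_force"],1),"op",round(s["opening"],4),"tilt",np.round(s["tool_rot"][:2],4))
E
python3 -c "
from h import *
go(.567,-.036,.33,2.924)"
```

```text
t 0.10 shift mm [-533.5 -329.3   74.1] roll -0.197 q6 -0.15 F [-0.5  0.1 -0. ] op 0.0916 tilt [-3.1402e+00 -2.0000e-04]
```

```bash
python3 -m crank '[[0.1,-533,-329,0,-0.197],[0.1,-533,-329,0,-0.197],[0.1,-533,-329,0,-0.197],[0.1,-533,-329,0,-0.197],[0.1,-533,-329,0,-0.197],[0.1,-533,-329,0,-0.197],[0.1,-533,-329,0,-0.197],[0.1,-533,-329,0,-0.197],[0.1,-533,-329,0,-0.197],[0.1,-533,-329,0,-0.197],[0.1,-533,-329,0,-0.197],[0.1,-533,-329,0,-0.197]]' 25; python3 -c "
from h import *
go(.567,-.036,.33,2.924)"
```

```text
time: 1.1
tool_pos: [0.4937, 0.0697, 0.4045]
tool_rot: [3.141, -0.0, 2.924]
contact_force: [1.0, 1.1, 0.8]
opening: 0.0502
grip_force: 0.0
t 1.10 shift mm [-94.4 -87.4  74.5] roll -0.000 q6 -1.37 F [1.  1.1 0.8] op 0.0502 tilt [ 3.1415e+00 -4.0000e-04]
```

```bash
python3 -m crank '[[0.1,-94,-87,20,0],[0.1,-94,-87,40,0],[0.1,-94,-87,60,0],[0.1,-94,-87,60,0],[0.1,-94,-87,60,0],[0.1,-94,-87,60,0],[0.1,-94,-87,60,0]]'; python3 - <<'E'
from h import *
p,d,c=shot("wrist","w1.png");X=cloud(d,c);z=X[...,2]
print(-c[1].T@c[2])
m=(z>.105)&(z<.118)&(d>0)&(np.hypot(X[...,0]-.567,X[...,1]+.036)<.04)&(p.max(2)<90)
P=X[m];r=cv2.minAreaRect((P[:,:2]*1e3).astype(np.float32));print(r,m.sum(),np.median(P[:,2]))
go(.567,-.036,.27,2.924)
E
```

```text
time: 1.68
tool_pos: [0.5657, -0.0328, 0.3452]
tool_rot: [3.141, -0.0, 2.924]
contact_force: [0.8, 0.4, 0.1]
opening: 0.0501
grip_force: 0.0
[ 0.49840362 -0.0182753   0.32500805]
((575.4423828125, -43.302337646484375), (0.5744653940200806, 3.9767568111419678), 85.72601318359375) 7 0.11177349891085453
t 1.73 shift mm [-2.  -3.1 75.7] roll 0.001 q6 -1.55 F [-0.2  0.8 -1.3] op 0.0505 tilt [3.1412e+00 1.1000e-03]
```

View pics/w1.png

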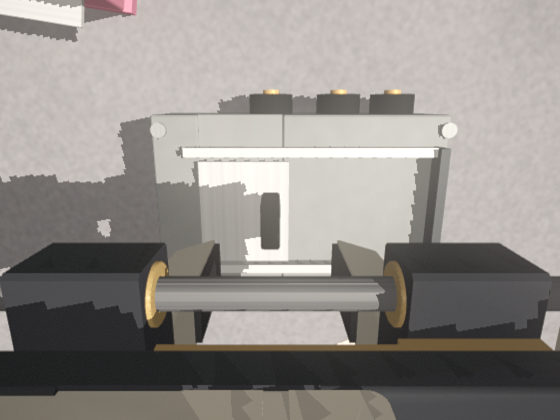

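The wrist view shows the tab as a dark rectangle at about (270,220), between the finger centrelines. The end-stop bar is on the right at about (440,195).

```bash
python3 - <<'E'
from h import *
p,d,c=load("wrist");X=cloud(d,c)
m=np.zeros(d.shape,bool);m[185:255,250:292]=1;m&=p.max(2)<90
print(m.sum(), np.percentile(X[m][:,2],[5,50,95]))
uv=np.argwhere(m)[:,::-1].astype(np.float32);r=cv2.minAreaRect(uv);print(r)
for q in cv2.boxPoints(r):print(plane(c,q,.112).round(4))
print('ctr',plane(c,r[0],.112).round(4))
for q in [(440,150),(440,235)]:print('bar',plane(c,q,.086).round(4),X[q[1],q[0]])
E
```

```text
7 [0.1109056  0.1117735  0.11203445]
((262.0135192871094, 244.08106994628906), (6.082762718200684, 0.986393928527832), 80.53767395019531)
[ 0.5734 -0.0434  0.112 ]
[ 0.5734 -0.0428  0.112 ]
[ 0.5773 -0.0431  0.112 ]
[ 0.5773 -0.0437  0.112 ]
ctr [ 0.5753 -0.0433  0.112 ]
bar [0.5472 0.0788 0.086 ] [0.54785911 0.08014947 0.08258626]
bar [0.6044 0.0727 0.086 ] [0.60458006 0.07282514 0.08570508]
```

```bash
python3 - <<'E'
from h import *
p,d,c=load("wrist");X=cloud(d,c)
m=np.zeros(d.shape,bool);m[180:258,250:292]=1;m&=(X[...,2]>.106)&(X[...,2]<.118)
P=X[m];r=cv2.minAreaRect((P[:,:2]*1e3).astype(np.float32));print(m.sum(),r,np.median(P[:,2]),P.mean(0))
x,y=np.array(r[0])/1e3
go(x,y,.27,2.924)
E
```

```text
936 ((565.528076171875, -36.432411193847656), (11.498224258422852, 30.16356086730957), 77.58235168457031) 0.11148334732254936 [ 0.56453463 -0.03604035  0.11136389]
t 1.73 shift mm [-0.6 -3.9 75.7] roll 0.001 q6 -1.55 F [-0.2  0.8 -1.3] op 0.0505 tilt [3.1412e+00 1.1000e-03]
```

```bash
python3 -m crank '[[0.1,-1,-3,30,0],[0.1,-1,-3,55,0],[0.1,-1,-3,74,0],[0.1,-1,-3,74,0],[-1,-1,-3,74,0],[-1,-1,-3,74,0],[-1,-1,-3,74,0],[-1,-1,-3,74,0],[-1,-1,-3,74,0],[-1,-1,-3,74,0]]' 25; python3 -c "
from h import *
go(.5655+.216*.075,-.0364+.976*.075,.27,2.924)"
```

```text
time: 2.57
tool_pos: [0.5665, -0.0367, 0.2714]
tool_rot: [3.141, 0.001, 2.924]
contact_force: [-0.5, 0.8, 0.2]
opening: 0.0151
grip_force: 0.0
t 2.57 shift mm [ 1.  75.   1.4] roll -0.000 q6 -1.55 F [-0.5  0.8  0.2] op 0.0151 tilt [3.1415e+00 1.2000e-03]
```

```bash
python3 -m crank '[[-1,0,0,0,0],[-1,0,0,0,0],[-1,0,10,0,0],[-1,0,20,0,0],[-1,0,30,0,0],[-1,0,40,0,0],[-1,0,50,0,0],[-1,0,60,0,0],[-1,0,65,0,0],[-1,0,65,0,0]]' 25; python3 -c "
from h import *
go(.5655+.216*.075,-.0364+.976*.075,.27,2.924)"
```

```text
time: 3.4
tool_pos: [0.5808, 0.0287, 0.2712]
tool_rot: [3.14, 0.001, 2.925]
contact_force: [-0.2, 3.4, 5.4]
opening: 0.012
grip_force: 25.0
t 3.40 shift mm [0.9 8.1 1.2] roll 0.001 q6 -1.44 F [-0.2  3.4  5.4] op 0.012 tilt [3.1404e+00 1.3000e-03]
```

```bash
python3 -m crank '[[-1,0,3,0,0],[-1,0,6,0,0],[-1,0,9,0,0],[-1,0,11,0,0],[-1,0,13,0,0],[-1,0,13,0,0]]' 25; python3 -c "
from h import *
go(.5655+.216*.075,-.0364+.976*.075,.27,2.924)"
```

```text
time: 3.9
tool_pos: [0.5829, 0.0364, 0.2711]
tool_rot: [-3.133, -0.0, 2.925]
contact_force: [-6.8, -22.2, 8.6]
opening: 0.0117
grip_force: 25.0
t 3.90 shift mm [1.2 0.1 1.1] roll 0.001 q6 -1.42 F [ -6.8 -22.2   8.6] op 0.0117 tilt [-3.133e+00 -4.000e-04]
```

```bash
python3 -m crank '[[-1,0,-4,0,0],[0.1,0,-4,0,0],[0.1,0,-4,0,0],[0.1,0,-4,0,0],[0.1,0,-4,0,0],[0.1,0,-4,-40,0],[0.1,0,-4,-80,0],[0.1,0,-4,-100,0],[0.1,0,-4,-100,0],[0.1,0,-4,-100,0]]' 25; python3 - <<'E'
from h import *
p,d,c=shot("top");X=cloud(d,c)
# shaft estimate
go(.4996,-.3225,.37,2.854)
p,d,c=shot("wrist","w2.png");print(-c[1].T@c[2])
E
```

```text
time: 4.73
tool_pos: [0.5824, 0.036, 0.3717]
tool_rot: [3.141, 0.002, 2.924]
contact_force: [-1.1, -0.3, -1.2]
opening: 0.0509
grip_force: 0.0
t 4.78 shift mm [ 3.300e+00 -3.678e+02  1.000e-01] roll 0.070 q6 -1.42 F [-0.1 -0.1 -0.3] op 0.0502 tilt [ 3.1416e+00 -8.0000e-04]
[0.51471607 0.05050999 0.34995259]
```

View pics/w2.png

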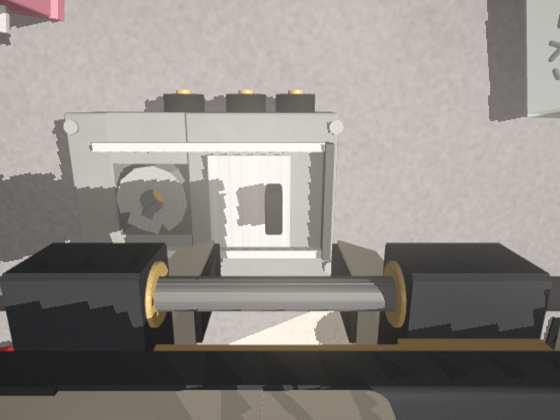

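The shutter is open: its plate is against the bar at (325,200). The hub shows at (152,197) with the bore and keyway visible, so I'll measure them from the depth.

```bash
python3 - <<'E'
from h import *
p,d,c=load("wrist");X=cloud(d,c);z=X[...,2]
q=X[160:240,105:200]
np.set_printoptions(linewidth=250)
print((z[170:232:3,120:186:3]*1e3).round().astype(int))
m=np.zeros(d.shape,bool);m[160:240,110:195]=1
h=m&(z>.0735)&(z<.079);
def fit(mm,n):
    k=max(cv2.findContours(mm.astype(np.uint8),0,1)[0],key=cv2.contourArea);r=cv2.fitEllipse(k);print(n,r,plane(c,r[0],.075).round(4))
fit(m&(z<.068)&(np.hypot(X[...,0]-.557,X[...,1]+.055)<.02),'bore')
cr=cv2.resize(p[150:245,95:205],(770,560) if 0 else (660,570),interpolation=cv2.INTER_CUBIC);cv2.imwrite("pics/hub.png",cr[:,:,::-1])
E
```

```text
[[ 59  53  47  41  73  74  75  74  75  75  74  74  74  75  74  75  71  69  64  59  53  47]
 [ 60  54  47  74  75  75  76  74  75  74  75  75  76  74  74  75  75  74  70 350  57  53]
 [ 60  54  74  74  74  74  75  75  74  74  74  76  74  75  74  76  74  76  75  70  63  57]
 [ 61  75  74  75  75  74  74  75  74  75  75  74  74  75  75  75  75  75  75  73  69  62]
 [ 75  74  75  75  75  75  75  74  74  75  74  74  75  75  75  74  73  74  74  75  72  68]
 [ 74  75  74  74  74  75  74  75  74  75  75  76  75  74  75  76  73  76  75  75  73  72]
 [ 75  74  75  74  74  74  75  74  74  75  73  74  75  76  74  74  74  74  74  76  75  75]
 [ 75  75  74  74  75  74  74  74  73  61  50  42  46  75  75  75  74  74  74  74  73  74]
 [ 74  75  75 350  74  74  75  75  65  57  52  45  48  46  74  75  74  75  75  74  74  76]
 [ 75  75  74  75  75  74  73  73  65  58  52  47  46  47  47  74  76  75  74  74  75  74]
 [ 75  76  75  75  74  74  76  72  66  61  54  49  39  47  46  76  75  74  75  73  75  74]
 [ 74  73  75  75  75  75  73  73  68  62  55  46  38  36  34  74  75  74  74  74  74  74]
 [ 76  7
[... 246 characters left out ...]
4  73  75  74  75]
 [ 68  62  56  50  74  76  74  74  73  70  69  66  75  74  75  75  75  75  75  74  74  75]
 [ 68  63  57  73  76  74  75  74  75  74  75  75  74  75  75  73  74  75  74  75  76  69]
 [ 70  63  58  74  74  74  74  74  76  74  74  74  75  73  75  74  75  74  73  74  75  36]
 [ 70  64  57  53  75  75  74  74  75  75  74  74  75  74  73  73  74  75  74  45  46  45]
 [ 70  65  60  53  55  55  74  76  75  73  75  74  75  73  67  54  75  76  55  55  54  54]
 [ 68  65  62  62  62  62  62  61  61  74  74  76  74  74  61  62  62  63  62  61  62  62]]
bore ((152.23580932617188, 201.21731567382812), (19.694747924804688, 25.47846221923828), 3.4473540782928467) [ 0.5621 -0.0554  0.075 ]
```

View pics/hub.png

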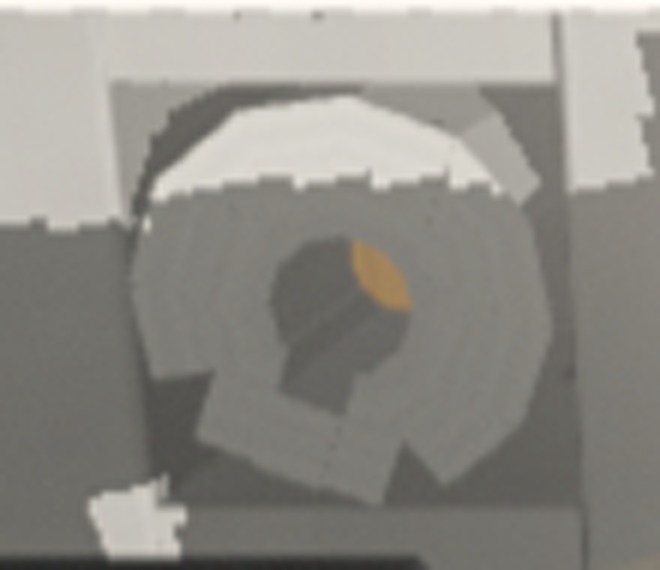

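The crop shows the bore centred at about (341,308), and the end edge of the keyway runs from (278,390) to (348,413).

```bash
python3 - <<'E'
from h import *
p,d,c=load("wrist");f=lambda u,v:plane(c,(95-.42+u/6,150-.42+v/6),.075)[:2]
C=f(341,308);a,b=f(278,390),f(348,413);M=(a+b)/2;print('hub',C.round(4),'bore dia',np.linalg.norm(f(270,308)-f(412,308)),'slot len',np.linalg.norm(M-C),'w',np.linalg.norm(a-b))
print('key dir',np.degrees(np.arctan2(*(M-C)[::-1])),'edge normal',np.degrees(np.arctan2(*(b-a)[::-1]))-90)
print('outline ctr',f(341,(95+490)/2).round(4), 'L/R',f(132,308),f(551,308))
p,d,c=load("top");X=cloud(d,c);z=X[...,2];m=np.zeros(z.shape,bool);m[205:250,390:440]=1;m&=(z>.07)&(z<.1)
P=X[m];r=cv2.minAreaRect((P[:,:2]*1e3).astype(np.float32));print(r,np.percentile(P[:,2],[5,50,95]))
E
```

```text
hub [ 0.5617 -0.0559] bore dia 0.01794809180602766 slot len 0.013159842327819792 w 0.009202352875030002
key dir -33.014266677713984 edge normal -31.94704760019269
outline ctr [ 0.5598 -0.0553] L/R [ 0.55598717 -0.08167692] [ 0.56744048 -0.02997069]
((499.6854553222656, -322.16119384765625), (14.839925765991211, 38.994102478027344), 74.44696044921875) [0.07279711 0.08706578 0.09133815]
```

```bash
python3 -m crank '[[0.1,3,-368,0,0.055],[0.1,3,-368,0,0.055],[0.1,3,-368,0,0.055],[0.1,3,-368,0,0.055],[0.1,3,-368,0,0.055],[0.1,3,-368,0,0.055],[0.1,3,-368,0,0.055],[0.1,3,-368,0,0.055],[0.1,3,-368,0,0.055],[0.1,3,-368,50,0.055],[0.1,3,-368,50,0.055],[0.1,3,-368,50,0.055]]'; python3 - <<'E'
from h import *
p,d,c=shot("wrist","w3.png");X=cloud(d,c);z=X[...,2]
m=(z>.08)&(z<.097)&(np.hypot(X[...,0]-.4997,X[...,1]+.3222)<.035)
P=X[m];r=cv2.minAreaRect((P[:,:2]*1e3).astype(np.float32));print(m.sum(),r,np.median(P[:,2]))
x,y=np.array(r[0])/1e3
go(x,y,.233,2.869)
E
```

```text
time: 5.83
tool_pos: [0.4988, -0.3225, 0.3161]
tool_rot: [3.137, -0.009, 2.868]
contact_force: [0.3, 1.0, 0.0]
opening: 0.0505
grip_force: 0.0
1431 ((497.95062255859375, -322.70849609375), (14.015847206115723, 37.304832458496094), 75.55599212646484) 0.08739929628071343
t 5.88 shift mm [ 1.6 -0.8 85.6] roll 0.000 q6 -2.00 F [ 0.1 -0.6 -0.4] op 0.0502 tilt [ 3.1388 -0.0053]
```

View pics/w3.png

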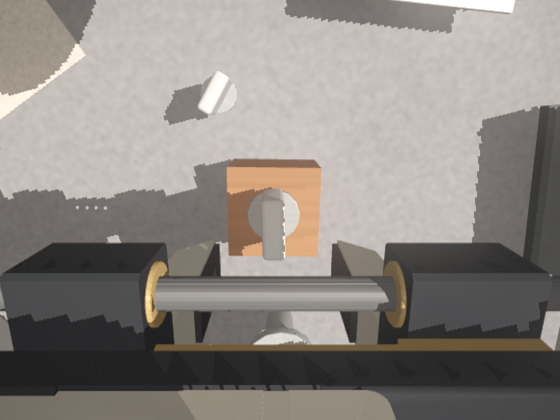

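The stand with the shaft is at (273,215) and the wing at (272,228), centred between the fingers. Now I'll descend and grip it.

```bash
python3 -m crank '[[0.1,1,0,30,-0.01],[0.1,1,0,60,-0.01],[0.1,1,0,80,-0.01],[0.1,1,0,85,-0.01],[0.1,1,0,85,-0.01],[-1,1,0,85,-0.01],[-1,1,0,85,-0.01],[-1,1,0,85,-0.01],[-1,1,0,85,-0.01],[-1,1,0,85,-0.01],[-1,1,0,85,-0.01],[-1,1,0,85,-0.01]]' 45; python3 -c "
from h import *
go(.499,-.3225,.233,2.880)"
```

```text
time: 6.88
tool_pos: [0.499, -0.3229, 0.2361]
tool_rot: [-3.141, 0.001, 2.879]
contact_force: [-1.4, 0.4, 2.9]
opening: 0.0138
grip_force: 45.0
t 6.88 shift mm [0.1 0.4 3.1] roll -0.001 q6 -2.01 F [-1.4  0.4  2.9] op 0.0138 tilt [-3.1415e+00  6.0000e-04]
```

```bash
python3 -m crank '[[-1,0,0,-15,0],[-1,0,0,-40,0],[-1,0,0,-80,0],[-1,0,0,-110,0],[-1,0,0,-125,0],[-1,0,0,-125,0],[-1,0,0,-125,0]]' 45; python3 - <<'E'
from h import *
go(.5617,-.0559,.36,2.88)
p,d,c=shot("side");K,R,t=c
q=K@(R@np.array([.499,-.3225,.15])+t);u,v=(q[:2]/q[2]).astype(int);print(u,v)
cr=p[max(0,v-60):v+60,max(0,u-60):u+60];cv2.imwrite("pics/s2.png",cv2.resize(cr,(600,600*cr.shape[0]//cr.shape[1]),interpolation=cv2.INTER_CUBIC)[:,:,::-1])
E
```

```text
time: 7.47
tool_pos: [0.4988, -0.3227, 0.3606]
tool_rot: [-3.141, 0.0, 2.879]
contact_force: [-0.3, -0.9, -1.9]
opening: 0.0141
grip_force: 45.0
t 7.47 shift mm [  8.6 274.    0.6] roll -0.001 q6 -2.01 F [-0.3 -0.9 -1.9] op 0.0141 tilt [-3.1415e+00  5.0000e-04]
349 304
```

View pics/s2.png

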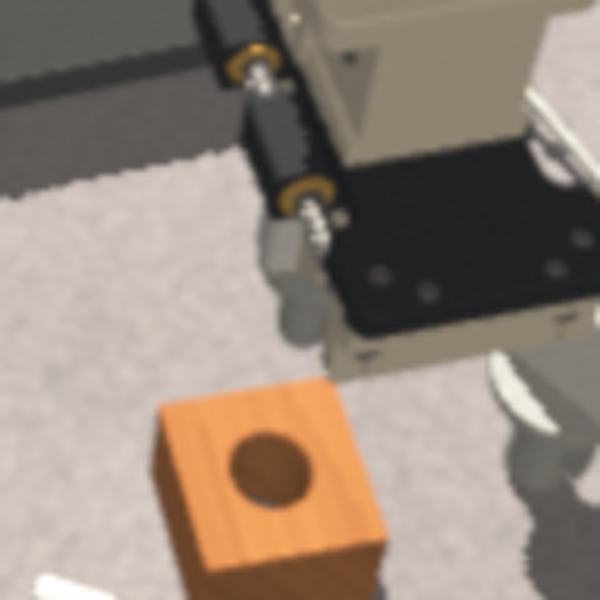

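The shaft is out of the stand, but the gripper body hides the key. I'll move above the hub, raised and turned, and look again.

```bash
python3 -m crank '[[-1,0,0,-40,0.12],[-1,9,35,-80,0.24],[-1,9,70,-100,0.36],[-1,9,105,-100,0.48],[-1,9,140,-100,0.6],[-1,9,175,-100,0.72],[-1,9,210,-100,0.84],[-1,9,245,-100,0.96],[-1,9,274,-100,1.08],[-1,9,274,-100,1.2],[-1,9,274,-100,1.32],[-1,9,274,-100,1.44]]' 45; python3 - <<'E'
from h import *
go(.5617,-.0559,.36,2.88)
s=telemetry.observe();T=s["tool_pos"]
p,d,c=shot("side");K,R,t=c
q=K@(R@np.array([T[0],T[1],T[2]-.21])+t);u,v=(q[:2]/q[2]).astype(int);print(u,v)
cr=p[max(0,v-50):v+50,max(0,u-50):u+50];cv2.imwrite("pics/s3.png",cv2.resize(cr,(600,600*cr.shape[0]//cr.shape[1]),interpolation=cv2.INTER_CUBIC)[:,:,::-1])
E
```

```text
time: 8.52
tool_pos: [0.5616, -0.055, 0.4579]
tool_rot: [-3.137, -0.0, 1.435]
contact_force: [0.2, 0.6, -2.1]
opening: 0.014
grip_force: 45.0
t 8.52 shift mm [-0.9  0.2 97.9] roll -1.445 q6 -0.10 F [ 0.2  0.6 -2.1] op 0.014 tilt [-3.1366e+00 -4.0000e-04]
302 150
```

View pics/s3.png

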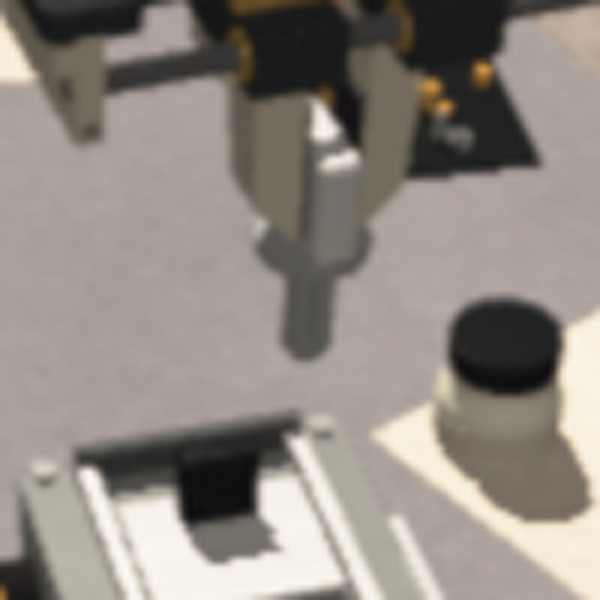

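The view is clear: the shaft is at (305,310) in the crop and its collar at about (312,245). I'll check for the key in depth, as the radius of points around the shaft axis.

```bash
python3 - <<'E'
from h import *
p,d,c=load("side");X=cloud(d,c);T=np.array([.5616,-.055])
z=X[...,2];m=np.zeros(z.shape,bool);m[125:165,285:325]=1
Q=X-np.r_[T,0];r=np.hypot(Q[...,0],Q[...,1]);m&=(r<.03)&(z>.215)&(z<.268)
a=np.degrees(np.arctan2(Q[...,1],Q[...,0]))
for v in range(140,162):
    k=np.where(m[v])[0]
    if len(k):print(v,k[0],[(int(r[v,u]*1e4)/10,int(a[v,u]),int(z[v,u]*1e3),int(p[v,u].mean())) for u in k])
E
```

```text
142 294 [(17.1, 158, 267, 134)]
146 299 [(8.8, -179, 260, 114), (7.7, -168, 261, 84)]
147 299 [(7.9, 170, 257, 123), (7.2, -172, 258, 84), (7.2, -152, 259, 81), (7.8, -136, 261, 84), (7.3, -122, 261, 81), (12.7, -114, 265, 79), (12.8, -106, 265, 81), (11.3, -94, 263, 86), (10.5, -79, 261, 106)]
148 299 [(8.6, -179, 256, 122), (8.8, -159, 258, 84), (6.2, -157, 256, 81), (6.6, -137, 258, 83), (8.7, -121, 259, 81), (11.4, -112, 262, 77), (9.1, -98, 259, 81), (12.2, -95, 262, 86)]
149 299 [(7.3, 158, 251, 121), (7.9, -163, 255, 84), (9.0, -144, 257, 81), (7.2, -135, 256, 84), (8.7, -121, 257, 79), (11.9, -112, 260, 77), (12.0, -103, 259, 82), (10.6, -90, 258, 87)]
150 299 [(7.7, 172, 250, 116), (7.2, -168, 252, 83), (6.6, -152, 252, 81), (6.9, -135, 253, 83), (7.4, -120, 254, 78), (9.8, -110, 256, 77), (8.7, -95, 254, 82), (11.2, -91, 256, 89)]
151 299 [(7.0, 156, 246, 110), (6.9, -169, 249, 82), (8.0, -145, 251, 82), (6.1, -135, 250, 83), (9.4, -119, 253, 79), (10.6, -110, 254, 78), (12.2, -103, 255, 82), (11.1, -90, 254, 89)]
152 298 [(8.9, 137, 242, 144), (8.4, -176, 247, 108), (7.6, 
[... 764 characters left out ...]
5, 91)]
156 298 [(8.8, 168, 236, 135), (7.5, 178, 237, 95), (6.7, -164, 238, 81), (7.1, -144, 239, 82), (7.8, -128, 240, 84), (6.5, -113, 239, 81), (10.4, -106, 242, 80), (8.4, -88, 240, 83), (6.5, -41, 235, 95)]
157 298 [(8.3, 156, 232, 142), (7.3, 178, 234, 105), (7.7, -157, 236, 84), (8.1, -140, 238, 82), (7.4, -128, 238, 83), (6.3, -112, 237, 82), (6.1, -93, 236, 81), (5.6, -65, 235, 83), (6.6, -41, 233, 105)]
158 299 [(6.7, 171, 231, 135), (8.0, -154, 234, 104), (8.5, -139, 236, 85), (7.7, -127, 235, 83), (5.5, -109, 234, 83), (5.5, -89, 233, 84), (6.0, -68, 233, 98)]
159 300 [(5.5, -172, 230, 131), (8.3, -138, 233, 100), (8.5, -125, 234, 90), (6.0, -109, 232, 91), (4.2, -74, 230, 105)]
```

The key shows as radius 12 mm at about -100°, which is the tool's -x side. The keyway is at -32.5°, so the target tool yaw is 2.574.

```bash
python3 -m crank '[[-1,0,0,20,-0.12],[-1,0,0,50,-0.24],[-1,0,0,80,-0.36],[-1,0,0,100,-0.48],[-1,0,0,120,-0.6],[-1,0,0,135,-0.72],[-1,0,0,140,-0.84],[-1,0,0,140,-0.96],[-1,0,0,140,-1.08],[-1,0,0,140,-1.14],[-1,0,0,140,-1.14],[-1,0,0,140,-1.14]]' 45; python3 -c "
from h import *
go(.562,-.0555,.30,2.574)"
```

```text
time: 9.57
tool_pos: [0.5611, -0.0559, 0.3192]
tool_rot: [-3.141, -0.003, 2.578]
contact_force: [-0.1, 0.1, -1.8]
opening: 0.0135
grip_force: 45.0
t 9.57 shift mm [-0.5  0.8 19.2] roll 0.004 q6 -1.24 F [-0.1  0.1 -1.8] op 0.0135 tilt [-3.1408e+00 -2.7000e-03]
```

```bash
python3 -m crank '[[-1,-0.5,0.6,3,0],[-1,-0.5,0.6,6,0],[-1,-0.5,0.6,9,0],[-1,-0.5,0.6,12,0],[-1,-0.5,0.6,14,0],[-1,-0.5,0.6,16,0],[-1,-0.5,0.6,18,0],[-1,-0.5,0.6,20,0],[-1,-0.5,0.6,20,0]]' 45; python3 -c "
from h import *
go(.562,-.0555,.285,2.574)"
```

```text
time: 10.32
tool_pos: [0.5621, -0.0556, 0.3003]
tool_rot: [-3.142, -0.001, 2.579]
contact_force: [-0.1, 0.6, -0.9]
opening: 0.0135
grip_force: 45.0
t 10.32 shift mm [ 0.1  0.1 15.3] roll 0.005 q6 -1.24 F [-0.1  0.6 -0.9] op 0.0135 tilt [-3.1415e+00 -6.0000e-04]
```

```bash
python3 -m crank '[[-1,0,0,1.5,0],[-1,0,0,3,0],[-1,0,0,4.5,0],[-1,0,0,6,0],[-1,0,0,7.5,0],[-1,0,0,9,0],[-1,0,0,10.5,0],[-1,0,0,12,0],[-1,0,0,13,0],[-1,0,0,13,0]]' 45; python3 -c "
from h import *
go(.562,-.0555,.265,2.574)
print(telemetry.observe()['torque'])"
```

```text
time: 11.15
tool_pos: [0.5621, -0.0556, 0.2874]
tool_rot: [-3.142, -0.0, 2.579]
contact_force: [-0.1, -0.1, -1.9]
opening: 0.0137
grip_force: 45.0
t 11.15 shift mm [ 0.2  0.  22.4] roll 0.005 q6 -1.24 F [-0.1 -0.1 -1.9] op 0.0137 tilt [-3.1415e+00 -5.0000e-04]
[-0.02806135  0.04081967 -0.02293152]
```

```bash
python3 -m crank '[[-1,0,0,2,0],[-1,0,0,4,0],[-1,0,0,6,0],[-1,0,0,8,0],[-1,0,0,10,0],[-1,0,0,12,0],[-1,0,0,14,0],[-1,0,0,16,0],[-1,0,0,18,0],[-1,0,0,18,0]]' 50; python3 -c "
from h import *
go(.562,-.0555,.265,2.574)
print(telemetry.observe()['torque'])"
```

```text
time: 11.98
tool_pos: [0.5622, -0.0556, 0.2698]
tool_rot: [3.141, 0.0, 2.579]
contact_force: [-2.1, -0.7, 5.3]
opening: 0.0137
grip_force: 50.0
t 11.98 shift mm [0.2 0.  4.8] roll 0.005 q6 -1.24 F [-2.1 -0.7  5.3] op 0.0137 tilt [3.1414e+00 2.0000e-04]
[ 0.08559399  0.45674371 -0.04389494]
```

```bash
python3 -m crank '[[-1,0,0,1,0],[-1,0,0,2,0],[-1,0,0,3,0],[-1,0,0,4,0],[-1,0,0,5,0],[-1,0,0,6,0],[-1,0,0,6,0]]' 55; python3 -c "
from h import *
go(.562,-.0555,.265,2.574)"
```

```text
time: 12.57
tool_pos: [0.5621, -0.0556, 0.2651]
tool_rot: [3.141, 0.001, 2.579]
contact_force: [-4.1, 0.2, 13.8]
opening: 0.0135
grip_force: 55.0
t 12.57 shift mm [0.2 0.  0.1] roll 0.005 q6 -1.24 F [-4.1  0.2 13.8] op 0.0135 tilt [3.1413e+00 9.0000e-04]
```

```bash
python3 -m crank '[[-1,0,0,1,0],[-1,0,0,2,0],[-1,0,0,2,0],[-1,0,0,2,0],[-1,0,0,2,0]]' 60; python3 - <<'E'
from h import *
go(.562,-.0555,.265,2.574);print(telemetry.observe()["tool_pos"])
p,d,c=shot("side");K,R,t=c;q=K@(R@np.array([.562,-.03,.09])+t);u,v=(q[:2]/q[2]).astype(int)
cr=p[v-50:v+50,u-50:u+50];cv2.imwrite("pics/s4.png",cv2.resize(cr,(600,600),interpolation=cv2.INTER_CUBIC)[:,:,::-1])
E
```

```text
time: 12.98
tool_pos: [0.562, -0.0556, 0.265]
tool_rot: [3.141, 0.002, 2.579]
contact_force: [-9.1, 1.8, 26.4]
opening: 0.0137
grip_force: 60.0
t 12.98 shift mm [0.  0.1 0. ] roll 0.005 q6 -1.24 F [-9.1  1.8 26.4] op 0.0137 tilt [3.141e+00 2.000e-03]
[ 0.56200204 -0.05556638  0.26500474]
```

View pics/s4.png

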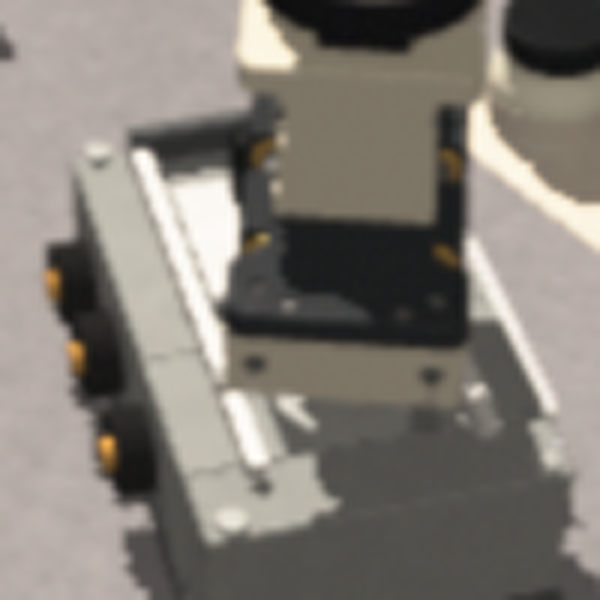

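The shaft is home: TCP z is 0.265 as predicted, and the force rose from 14 to 26 N with no further travel. The shutter plate is still by the bar at (200,200). I'll check the shutter travel from the earlier wrist view and from now.

```bash
python3 - <<'E'
from h import *
p=cv2.imread("pics/w2.png")[:,:,::-1]
# top camera from t=4.78 and now
for n in("old","new"):
    if n=="new":shot("top")
    p,d,c=load("top");X=cloud(d,c);z=X[...,2]
    m=(z>.104)&(z<.118)&(np.hypot(X[...,0]-.5825,X[...,1]-.0365)<.025)
    P=X[m];print(n,m.sum(),P.mean(0) if m.sum() else '',cv2.minAreaRect((P[:,:2]*1e3).astype(np.float32)) if m.sum()>5 else '')
go(.562,-.0555,.265,2.574)
E
```

```text
old 22 [0.57222033 0.03692993 0.11151588] ((572.5692749023438, 37.062137603759766), (10.886265754699707, 8.947481155395508), 70.77674102783203)
new 24 [0.57707689 0.03830754 0.11083872] ((576.8345947265625, 38.06119918823242), (7.743809700012207, 14.286405563354492), 81.41165161132812)
t 13.08 shift mm [0. 0. 0.] roll 0.005 q6 -1.24 F [-10.3   1.6  26.1] op 0.0137 tilt [3.141e+00 2.100e-03]
```

```bash
python3 -c "
from cell import ticket
print(ticket.hand_in())"
```

```text
the job is handed in; nothing more can be done
None
```

I handed the job in at about 13 s: the shutter is open against its end stop, and the keyed shaft is fully home in the hub, still gripped and pressed down with about 26 N; the verdict was not returned.

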